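# Slide the upright battery into the charging dock and bar it in

## Robot

A 6-joint arm with a two-finger parallel gripper is mounted at the origin on a cart in front of the work surface, level with it; the furniture and walls round the work are solid. World frame = base frame: x ahead of the robot, y to its left, z up, the work surface at z = 0. Lengths are in m, angles in rad, forces in N, time in s.
With the tool pointing down it reaches from about 0.35 to 0.875 m from the base axis. Payload 4.2 kg.
Tool frame: the origin (TCP) lies on the centre line of the jaws, within the pads' length; the fingertips stand 8 mm ahead of it and the grasp point (between the pads) lies 11 mm behind it; z points along the fingers, y is the line along which they close (so a half turn about z gives the same grasp; the last joint's range is limited). The gripper opens to 87 mm and grips with 3 to 60 N. Pads are 19 mm wide; open, the fingers measure 117 mm over their backs; the gripper's body (75 mm by 190 mm) begins 51 mm behind the grasp point.
Start: joints at [1.449, 0.385, 0.008, 0, -1.194, -0.259], TCP at [0.232, 0.58, 0.231] pointing down, gripper open.
Joint ranges: [-3.14, 3.14], [-1.21, 2.06], [-1.07, 1.41], [-3.16, 2.05], [-2.99, -0.16], [-3.1, 3.1]. Speed limits (rad/s): [2.79, 2.79, 3.14, 3.14, 3.14, 3.14].

## Interface

Orientations are given as [roll, pitch, yaw] about the fixed x, y, z axes, in that order (R = Rz(yaw) Ry(pitch) Rx(roll)).
In Python, from bench import bot gives the robot as it stands.
- The arm moves only by the tool servo_tool, never from a script. Its argument "motion" is a list of rows, each a list of 3 entries, a list of its own where there are three numbers: the shift along the tool's x, y, z in m, then the turn about the tool's z in degrees, then the finger opening in m, from 0 to 0.087. A call has 1 to 20 rows; each row shifts and turns the commanded pose from where the row before left it, along the tool's axes as they then stand; what a row does not reach is not made up. A row lasts 1/12 s, in which the tool goes at most 41.7 mm and 7.16 degrees, less where a joint would pass 70% of its speed; a pose out of reach is approached as far as the arm can. A call is refused whole if a number of a shift passes 0.0417 or a number of a turn 7.16, either way. A call with a gripper value outside its range is refused whole. The fingers move at their own pace and stop on an object; the grip force is fixed at half the most. Time passes only in rows, so rows that do not move let the fingers close. It gives the time, the measured TCP pose, the force, the opening and the grip force at its end, in the units of the state.
- bot.get_obs(): the state, without advancing time (a new reading comes with each control period).
- bot.capture(name): name is "side" or "top"; returns (picture, depth): 480x640x3 uint8, red, green, blue; 480x640 float32, m along the optical axis (not along the pixel's ray), 0 where there is no reading.
- bot.get_calibration(name): a dict with "vfov" (degrees; the focal length in pixels is half the picture's height over the tangent of half this angle, whatever the lens; pixels are square), "cx", "cy" (the principal point, pixels), "eye" and "orientation" of the camera in the world. Camera axes: x right, y down, z forward; pixel columns grow to the right and rows downward; lengths in m; the calibration is good to about 2 mm. A picture is of the moment at which its call begins. get_calibration takes no time and is no camera call.
- bot.hand_in(): hands the job in; it is judged then, once.
The state is a dict: "time_s": time; "joint_pos": joint angles; "joint_vel": joint speeds; "joint_efforts": joint torques, N m; "ee_pos": TCP position; "ee_rot": TCP orientation; "force": force on the tool from outside, world axes, zero at the start; "moment": the same for the moment, N m; "finger_gap": finger opening in m; "finger_force": force on a finger pad.
Only numpy, scipy, OpenCV 4.12 (cv2) and the standard library are available. Lean on these libraries where they do the work, as an engineer would, in place of code of your own. Each camera call takes 0.05 s, during which the arm holds its last target. There are 200 camera calls.

## Task

Push the tall blue-banded battery across the worktop, low down near its foot so that it slides upright and does not tip, into the bay of the charging dock until it stands fully home against the back; then push the orange hinged bar fully shut across the mouth behind it. Only push: never lift the battery, and leave everything else on the worktop where it is.

Things in the scene. Friction and masses are not known exactly. Their poses are not given: they have to be found in the camera images.
- battery: Upright black battery, blue band, grey lid, two terminals: 70 mm (its x) by 114 mm (its y) by 105 mm high (terminals 10 mm more), 0.6 to 0.95 kg, loose. Friction on the worktop about 0.5 to 0.75: pushed higher than about 45 mm on the 114 mm wide face it may tip. Origin: centre of its underside, z up. At the start its +x looks roughly into the dock; push its -x face.
- dock: Fixed dock. Origin on the worktop under the centre of a battery fully home (axes then agree); +x into the bay, -x out of its mouth. No floor: the battery slides on the worktop. Grey housing 70 mm high, 160 wide, 60 deep, its front face (back stop) at x = +35 mm. Two rails 26 mm high: bay 126 mm wide from x = -3 to +35 mm, flaring to about 175 mm at x = -40 mm, level with the near face of a battery at home.
- bar (a joint): Angle of the orange bar about its upright hinge (rad): 0 = fully shut, against its stop (bar along dock +y, across the mouth, 7 mm clear of a battery at home); pi/2 = pointing along dock -x; at most 2.5 (swung away to the -y side). It stays where it is left: friction about 0.03 N m, light damping.
- bar_hinge (a point): Hinge axis of the bar, at dock x = -48 mm, y = -102 mm, 50 mm above the worktop.
- bar_tip (a point): Free end of the bar's centre line, 170 mm from the hinge axis, 50 mm above the worktop. The bar is 12 mm thick and occupies heights 38 to 62 mm; the hinge post is 22 mm across and 65 mm high.
- meter: yellow and black multimeter, 140 x 75 x 40 mm, lying flat. Bystander, loose; origin at the centre of its underside.
- spray: spray can with a green cap, 66 mm across, 187 mm high, upright. Bystander, loose; origin at the centre of its underside.
- glue: dark red bottle with a white cap, 52 mm across, 135 mm high, upright. Bystander, loose; origin at the centre of its underside.
- block: wooden block, 45 x 120 x 30 mm, lying flat. Bystander, loose; origin at the centre of its underside.

How it is judged:
On the way, in this order (a step that is already met when the one before it is completed fails the run):
1. the battery stands fully home in the bay while the bar is still open (x of battery in the frame of dock between -0.007 and 0.006 m and y of battery in the frame of dock between -0.012 and 0.012 m and angle between the x axis of battery and the x axis of dock, either way round below 0.08 rad and angle between battery's own z axis and vertical below 0.05 rad and value of joint bar above 0.3 rad), for 0.2 s.
2. the bar is shut behind it (x of battery in the frame of dock between -0.007 and 0.006 m and y of battery in the frame of dock between -0.012 and 0.012 m and angle between the x axis of battery and the x axis of dock, either way round below 0.08 rad and angle between battery's own z axis and vertical below 0.05 rad and value of joint bar below 0.07 rad), for 0.2 s.
At the end, for the whole second after the job is handed in: The battery stands upright on the worktop, within 7 mm of fully home along the bay, 12 mm sideways and 0.08 rad of square, at rest, and the bar is within 0.07 rad of shut (all of step 2 and height (world z) of battery below 0.005 m and linear speed of battery below 0.02 m/s and contact force between the fingers and battery below 0.1 N); the robot touches nothing.
It fails at once if the battery tips (more than 0.2 rad) (angle between battery's own z axis and vertical above 0.2 rad).
It fails at once if the battery is lifted (more than 12 mm) (height (world z) of battery above 0.012 m).
It fails at once if another thing on the worktop is moved by more than 25 mm (distance of any of meter, spray, glue, block from where it was at the start of the episode above 0.025 m).
It also fails if it takes over 58 s, if anything falls off the work surface, if the arm or the gripper's body presses on something with over 40 N, if the wrist force passes 120 N, or if a joint passes its speed limit or range.

## Working session

There is one attempt and no reset: what is moved stays moved. The work goes in short steps, Python scripts to look and compute and a tool call to move; the robot and the scene stay as the last step left them, time stands still between calls to the robot, and variables do not carry over. Pictures are saved under pics/ and viewed, at most 10 in all, crops included, and the job is handed in when it is done.

Besides the shell and the picture viewer there is one more tool, called as name([rows], argument=value, ...), one row to a line, values as JSON. servo_tool: Moves the arm, as the interface text tells. Its arguments: {"type":"object","properties":{"motion":{"type":"array","items":{"type":"array"}}},"required":["motion"]}

```bash
mkdir -p pics
cat > h.py <<'E'
import numpy as np,cv2
from bench import bot
from scipy.spatial.transform import Rotation as R
def cam(n):
    c=bot.get_calibration(n); return c
def rotm(o):
    o=np.array(o,float)
    if o.shape==(3,3): return o
    if o.size==4: return R.from_quat(o).as_matrix()
    return R.from_euler('xyz',o).as_matrix()
def cloud(n,d,c):
    f=240/np.tan(np.radians(c['vfov'])/2)
    v,u=np.mgrid[0:480,0:640]
    p=np.stack([(u-c['cx'])/f*d,(v-c['cy'])/f*d,d],-1)
    return p@rotm(c['orientation']).T+np.array(c['eye'])
E
python3 - <<'E'
from h import *
print(bot.get_obs())
for n in('top','side'):
    c=cam(n);print(n,c)
    p,d=bot.capture(n);cv2.imwrite(f'pics/{n}0.png',p[:,:,::-1]);np.savez(f'{n}0.npz',p=p,d=d)
    w=cloud(n,d,c);print(w[240,320],(d==0).mean(),np.median(w[d>0][:,2]))
E
```

```text
{'time_s': 0.0, 'joint_pos': array([ 1.44858668e+00,  3.85513499e-01,  6.61405938e-03, -5.17134025e-04,
       -1.19402476e+00, -2.58629557e-01]), 'joint_vel': array([-0.00110275, -0.00023211, -0.00022425,  0.00055133, -0.00222941,
       -0.0006812 ]), 'joint_efforts': array([ 7.68640984e-05, -3.90670681e+01,  1.87405014e+01,  4.21979919e+00,
        1.09639275e-02, -1.93924525e-04]), 'ee_pos': array([0.23205274, 0.57967406, 0.2294783 ]), 'ee_rot': array([ 3.13941263e+00, -7.97522313e-05, -3.81029893e-01]), 'force': array([-0.40258392, -0.0030056 ,  0.18302238]), 'moment': array([ 0.03706376,  0.03792238, -0.00073891]), 'finger_force': 0.0, 'finger_gap': 0.08697559535777738}
top {'vfov': 43.60669122045596, 'cx': 324.9222270528033, 'cy': 233.35487692230282, 'eye': array([0.5126112 , 0.03948079, 1.49472738]), 'orientation': array([-3.07585489, -0.01613201, -1.54427689])}
[0.59464388 0.02982574 0.00069698] 0.0040234375 0.0021608721319621438
side {'vfov': 49.028686067270414, 'cx': 321.3328693768831, 'cy': 236.93266698937634, 'eye': array([ 0.03557823, -0.80927589,  0.98568689]), 'orientation': array([-2.31427741,  0.01227297, -0.58887846])}
[6.11016755e-01 8.06261398e-02 2.87152956e-05] 0.004147135416666667 0.0045093946737221335
```

View pics/top0.png

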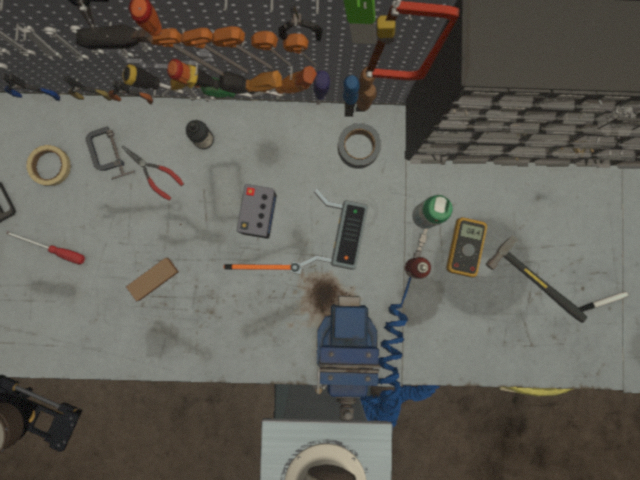

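View pics/side0.png

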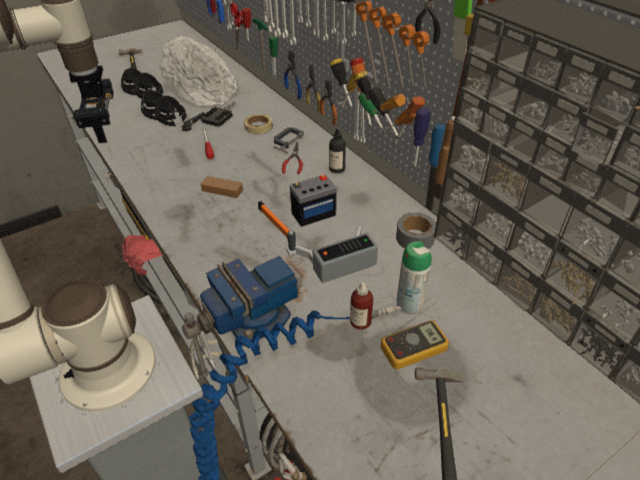

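The top view shows the battery at (257,210), dock housing (349,234), flared rails (327,200) and (315,260), hinge (295,267), bar tip (227,267), block (152,279), vise (348,350) and glue/spray beyond the dock. I'll measure these from depth next.

```bash
cat >> h.py <<'E'
def rect(pts):
    r=cv2.minAreaRect((pts[:,:2]*1000).astype(np.float32)); return np.round(r[0],1),np.round(r[1],1),round(r[2],1)
def measure(n,box,z0,z1,d,p=None,col=None):
    w=cloud(n,d,cam(n)); m=np.zeros(d.shape,bool); u0,v0,u1,v1=box; m[v0:v1,u0:u1]=1
    m&=(w[...,2]>z0)&(w[...,2]<z1)&(d>0)
    if col is not None: m&=col
    m=cv2.morphologyEx(m.astype(np.uint8),cv2.MORPH_OPEN,np.ones((2,2)))>0
    q=w[m]; return q
E
python3 - <<'E'
from h import *
z=np.load('top0.npz');p,d=z['p'],z['d']
for nm,box,a,b in[('batt',(225,170,285,250),.098,.112),('battlow',(225,170,285,250),.09,.13),('housing',(325,190,375,280),.06,.08),('railU',(305,180,340,215),.015,.04),('railL',(295,245,335,270),.015,.04),('bar',(215,255,303,280),.045,.075),('block',(120,250,185,305),.02,.04),('glue',(400,250,435,285),.1,.15),('vise',(310,290,385,395),.05,.3),('vise',(310,290,385,395),.02,.3),('black',(180,115,220,150),.03,.2)]:
    q=measure('top',box,a,b,d);print(nm,len(q),rect(q) if len(q)>5 else '',np.round(np.median(q,0),4), np.round(q.max(0),3) if len(q) else '')
hsv=cv2.cvtColor(p,cv2.COLOR_RGB2HSV);o=(hsv[...,1]>150)&(hsv[...,0]<20)
q=measure('top',(215,255,303,280),.02,.08,d,col=o);print('orange',rect(q),np.median(q[:,2]))
l=cv2.fitLine((q[:,:2]*1000).astype(np.float32),cv2.DIST_HUBER,0,.01,.01).ravel();print(l)
cv2.imwrite('pics/crop.png',cv2.resize(p[150:310,110:430,::-1],(800,400),interpolation=cv2.INTER_CUBIC))
E
```

```text
batt 1321 (array([621.6, 118.9]), array([238.2, 126.3]), 64.0) [0.6517 0.1795 0.1061] [0.712 0.238 1.495]
battlow 1483 (array([626.1, 116.7]), array([238.2, 136.3]), 64.0) [0.6516 0.1812 0.1063] [0.718 0.238 1.495]
housing 1597 (array([592.3, -38.6]), array([ 89.1, 204.5]), 69.1) [ 0.6023 -0.04    0.0734] [0.686 0.039 1.495]
railU 138 (array([615.6,  11.7]), array([204.3,  61.7]), 1.7) [0.6861 0.0178 0.0262] [0.717 0.046 1.495]
railL 138 (array([532.9,  38.3]), array([35.4, 73.8]), 26.1) [0.5423 0.0402 0.0262] [0.552 0.077 1.495]
bar 413 (array([523., 151.]), array([223.2,  19.6]), 89.7) [0.521  0.1689 0.0622] [0.532 0.263 1.495]
block 951 (array([515.3, 271.7]), array([ 90.6, 455.5]), 10.6) [0.4851 0.4353 0.0307] [0.537 0.494 1.495]
glue 177 (array([ 528.9, -208.9]), array([35.2, 34.2]), 84.5) [ 0.53   -0.2038  0.109 ] [ 0.547 -0.191  0.14 ]
vise 4422 (array([280.1, -41.6]), array([492.4, 193.2]), 18.3) [ 0.3293 -0.0426  0.1175] [0.513 0.039 1.495]
vise 4685 (array([283.3, -49.4]), array([489.8, 197.3]), 15.9) [ 0.3321 -0.0431  0.1157] [0.513 0.039 1.495]
black 541 (array([677.1, 201.5]), array([458.9,  51.3]), 38.2) [0.8298 0.3206 0.1067] [0.873 0.35  1.495]
orange (array([521.3, 138.4]), array([198.1,  13.4]), 88.8) 0.06260977157708492
[ 1.3009257e-02 -9.9991536e-01  5.2203992e+02  1.7212512e+02]
```

View pics/crop.png

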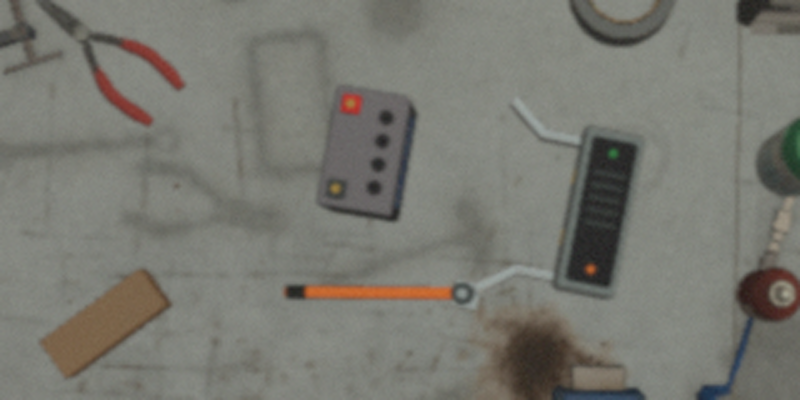

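The crop shows the battery standing left of the mouth, the bar pointing away from the dock, and the rails flared outward. Zero-depth pixels got into the rectangle fits, so I'll filter them out and refit.

```bash
sed -i 's/    q=w\[m\]; return q/    m\&=(d>0)\&(w[...,2]>z0)\&(w[...,2]<z1); return w[m]/' h.py
cat >> h.py <<'E'
def report(n,d):
    out={}
    for nm,box,a,b in[('batt',(225,170,345,265),.098,.112),('housing',(325,190,375,280),.06,.08),('railU',(305,180,340,215),.015,.04),('railL',(301,245,335,270),.015,.04),('bar',(215,190,303,280),.052,.075),('block',(120,250,185,305),.02,.04),('glue',(400,250,435,285),.05,.15),('spray',(410,185,465,235),.05,.25),('vise',(310,290,385,395),.02,.3)]:
        q=measure(n,box,a,b,d);out[nm]=q
        if len(q)>5: print(nm,len(q),rect(q),np.round(np.median(q,0),4),np.round(q.min(0),3),np.round(q.max(0),3))
    return out
E
python3 - <<'E'
from h import *
z=np.load('top0.npz');report('top',z['d'])
E
```

```text
batt 1181 (array([653.8, 183.3]), array([ 67.9, 111.9]), 82.3) [0.6527 0.1802 0.1061] [0.595 0.143 0.098] [0.712 0.223 0.112]
housing 1444 (array([605.1, -39.3]), array([ 57.2, 157.7]), 80.0) [ 0.6043 -0.0388  0.0735] [ 0.524 -0.078  0.061] [0.686 0.    0.08 ]
railU 126 (array([690.3,  16.3]), array([74.3, 18.8]), 57.6) [0.6879 0.0202 0.0265] [ 0.674 -0.017  0.015] [0.717 0.046 0.036]
railL 95 (array([542.8,  39.1]), array([17.3, 70.3]), 9.6) [0.5444 0.0361 0.0267] [0.528 0.004 0.019] [0.552 0.072 0.035]
bar 327 (array([522. , 169.2]), array([ 16.6, 177.3]), 1.4) [0.5221 0.1692 0.0632] [0.516 0.081 0.054] [0.532 0.258 0.074]
block 874 (array([485.8, 437.2]), array([ 42.6, 120.1]), 38.0) [0.486  0.4361 0.0311] [0.435 0.379 0.02 ] [0.537 0.494 0.04 ]
glue 381 (array([ 530.8, -204.1]), array([47.5, 48.8]), 21.0) [ 0.53   -0.1999  0.1005] [ 0.507 -0.229  0.051] [ 0.554 -0.18   0.14 ]
spray 864 (array([ 660.7, -226.1]), array([61.7, 62. ]), 87.4) [ 0.6555 -0.2196  0.1775] [ 0.63  -0.258  0.05 ] [ 0.691 -0.195  0.196]
vise 4550 (array([346.7, -55.5]), array([223.7, 159.1]), 1.4) [ 0.3322 -0.0423  0.1163] [ 0.233 -0.136  0.02 ] [0.459 0.023 0.143]
```

Run:
```python
from h import *
o=bot.get_obs();T=R.from_euler('xyz',o['ee_rot']).as_matrix()
for n in('top','side'):
    z=np.load(n+'0.npz');w=cloud(n,z['d'],cam(n))
    t=(w-o['ee_pos'])@T   # tool coords
    m=(z['d']>0)&(np.abs(t[...,0])<.2)&(np.abs(t[...,1])<.2)&(t[...,2]<.03)&(t[...,2]>-.3)
    for a in np.arange(-.24,.02,.02):
        q=t[m&(t[...,2]>=a)&(t[...,2]<a+.02)]
        if len(q)>5:print(n,round(a,2),len(q),np.round(np.percentile(q[:,0],[1,99]),3),np.round(np.percentile(q[:,1],[1,99]),3))
p=np.load('side0.npz')['p'];cv2.imwrite('pics/grip.png',cv2.resize(p[20:160,40:180,::-1],(600,600),interpolation=cv2.INTER_CUBIC))
```

```text
top -0.24 201 [-0.013  0.04 ] [0.001 0.04 ]
top -0.22 256 [-0.018  0.04 ] [-0.008  0.039]
top -0.2 129 [-0.016  0.04 ] [-0.015  0.038]
top -0.18 306 [-0.014  0.038] [-0.033  0.036]
top -0.16 66 [0.02  0.038] [-0.038  0.015]
top -0.14 61 [0.009 0.028] [-0.015  0.016]
top -0.12 1183 [-0.035  0.036] [-0.059  0.093]
top -0.1 658 [-0.036  0.038] [-0.075  0.093]
top -0.08 252 [-0.027  0.039] [-0.085  0.085]
top -0.06 18 [0.006 0.012] [-0.058 -0.045]
top -0.04 13 [0.   0.01] [-0.054 -0.045]
top -0.02 25 [-0.007  0.012] [-0.056 -0.045]
top -0.0 15 [-0.008  0.012] [-0.055  0.036]
side -0.24 275 [-0.034  0.042] [0.002 0.044]
side -0.22 275 [-0.035  0.041] [0.001 0.044]
side -0.2 197 [-0.035  0.041] [0.002 0.043]
side -0.18 274 [-0.034  0.038] [-0.044  0.041]
side -0.16 148 [-0.034  0.038] [-0.04   0.021]
side -0.14 178 [-0.02   0.027] [-0.036  0.022]
side -0.12 554 [-0.034  0.037] [-0.089  0.099]
side -0.1 369 [-0.036  0.039] [-0.083  0.098]
side -0.08 263 [-0.035  0.039] [-0.073  0.092]
side -0.06 37 [-0.01   0.014] [-0.061  0.065]
side -0.04 59 [-0.01   0.012] [0.047 0.06 ]
side -0.02 63 [-0.009  0.012] [-0.048  0.057]
side -0.0 23 [-0.01   0.012] [-0.053  0.057]
```

View pics/grip.png

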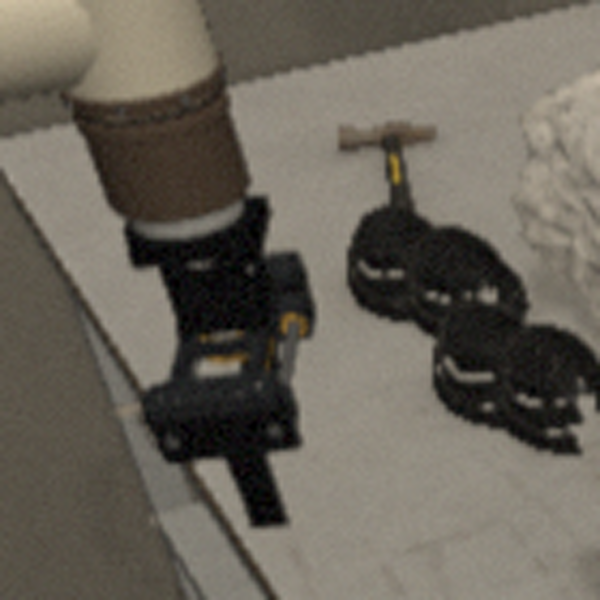

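The body is 75 mm along tool x and 190 mm along tool y, and begins 62 mm behind the TCP, so it overhangs the pushing fingers by about 27 mm. To clear the 115 mm terminals I need TCP z of about 0.056, which puts the tips at about 48 mm, so I'll push in small steps and check the tilt. The plan is fingers wide open, tool x along the push, starting behind the battery's -x face.

servo_tool([
  [[0.015,0.004,0],0,0.087],
  [[0.0285,0.007,0],0,0.087],
  [[0.0285,0.007,0],0,0.087],
  [[0.0285,0.007,0],0,0.087],
  [[0.0285,0.007,0],0,0.087],
  [[0.0285,0.007,0],0,0.087],
  [[0.0285,0.007,0],0,0.087],
  [[0.0285,0.007,0],0,0.087],
  [[0.0285,0.007,0],0,0.087],
  [[0.0285,0.007,0],0,0.087],
  [[0.0285,0.007,0],0,0.087],
  [[0.0285,0.007,0],0,0.087],
  [[0.0285,0.007,0],0,0.087],
  [[0.0285,0.007,0],0,0.087],
  [[0.0285,0.007,0],0,0.087],
  [[0.0285,0.007,0],0,0.087],
  [[0.0285,0.007,0],0,0.087],
  [[0.0285,0.007,0],0,0.087],
  [[0.0185,0.007,0],0,0.087],
  [[0,0,0],0,0.087],
])

```text
time_s: 1.77
ee_pos: [0.6673, 0.263, 0.2291]
ee_rot: [3.14, 0.001, -0.386]
force: [-0.2, 0.1, -0.3]
finger_gap: 0.0869
finger_force: 0.0
```

servo_tool([
  [[0,0,0],5.9,0.087],
  [[0,0,0],7,0.087],
  [[0,0,0],7,0.087],
  [[0,0,0],7,0.087],
  [[0,0,0],7,0.087],
  [[0,0,0],7,0.087],
  [[0,0,0],7,0.087],
  [[0,0,0],7,0.087],
  [[0,0,0],7,0.087],
  [[0,0,0],7,0.087],
  [[0,0,0],7,0.087],
  [[0,0,0],0,0.087],
  [[0,0,0],0,0.087],
])

```text
time_s: 2.85
ee_pos: [0.6644, 0.2669, 0.2303]
ee_rot: [3.141, -0.0, -1.702]
force: [0.2, 0.3, -0.4]
finger_gap: 0.0869
finger_force: 0.0
```

servo_tool([
  [[0,0,0.014],0,0.087],
  [[0,0,0.02],0,0.087],
  [[0,0,0.02],0,0.087],
  [[0,0,0.02],0,0.087],
  [[0,0,0.02],0,0.087],
  [[0,0,0.02],0,0.087],
  [[0,0,0.02],0,0.087],
  [[0,0,0.02],0,0.087],
  [[0,0,0.01],0,0.087],
  [[0,0,0.009],0,0.087],
  [[0,0,0],0,0.087],
  [[0,0,0],0,0.087],
])

```text
time_s: 3.85
ee_pos: [0.6652, 0.2671, 0.0579]
ee_rot: [-3.141, -0.0, -1.704]
force: [0.5, 0.3, 0.2]
finger_gap: 0.0874
finger_force: 0.0
```

Run:
```python
from h import *
p,d=bot.capture('side');cv2.imwrite('pics/s1.png',cv2.resize(p[140:300,200:440,::-1],(792,528),interpolation=cv2.INTER_CUBIC))
w=cloud('side',d,cam('side'));o=bot.get_obs();print(o['ee_pos'],o['ee_rot'])
T=R.from_euler('xyz',o['ee_rot']).as_matrix();t=(w-o['ee_pos'])@T
m=(d>0)&(np.abs(t[...,0])<.05)&(np.abs(t[...,1])<.11)&(t[...,2]<.02)&(t[...,2]>-.12)
m&=t[...,0]<.036
for a in np.arange(-.08,.015,.004):
    q=t[m&(t[...,2]>=a)&(t[...,2]<a+.004)]
    if len(q)>3:print(round(a,3),len(q),np.round(np.percentile(q[:,0],[2,98]),3),np.round(np.percentile(q[:,1],[2,98]),3))
# terminals: dock-frame-ish battery coords
z=np.load('top0.npz');w0=cloud('top',z['d'],cam('top'))
m=np.zeros((480,640),bool);m[175:245,230:285]=1;m&=(z['d']>0)&(w0[...,2]>.107+.004)
b=np.array([.6538,.1833]);a=np.radians(-97.7);M=np.array([[np.cos(a),-np.sin(a)],[np.sin(a),np.cos(a)]])
q=(w0[m][:,:2]-b)@M
for s in(1,-1):
    k=q[q[:,1]*s>0.02];print('term',len(k),np.round(np.percentile(k,[2,50,98],axis=0)*1000,0).tolist(),w0[m][:,2].max() )
```

```text
[0.66558745 0.26734234 0.05875936] [-3.13981523e+00  9.75760039e-04 -1.70460291e+00]
-0.08 84 [-0.031  0.036] [-0.077  0.086]
-0.076 35 [-0.032  0.035] [-0.054  0.087]
-0.072 21 [-0.028  0.036] [-0.054  0.088]
-0.068 25 [-0.027  0.036] [-0.08   0.087]
-0.064 12 [-0.039  0.035] [-0.089  0.086]
-0.06 4 [-0.01   0.012] [-0.051 -0.047]
-0.052 6 [0.008 0.016] [-0.058  0.046]
-0.048 11 [-0.002  0.014] [-0.054  0.053]
-0.044 18 [-0.     0.016] [-0.057  0.058]
-0.04 16 [-0.012  0.015] [-0.057  0.056]
-0.036 14 [-0.008  0.015] [-0.054  0.056]
-0.032 14 [-0.006  0.013] [-0.052  0.056]
-0.028 11 [0.006 0.013] [-0.055  0.054]
-0.024 13 [-0.011  0.012] [-0.053  0.054]
-0.02 10 [-0.006  0.012] [-0.049  0.054]
-0.016 12 [-0.012  0.01 ] [-0.049  0.052]
-0.012 9 [-0.012  0.012] [-0.045  0.052]
-0.008 8 [-0.011  0.011] [-0.033  0.053]
-0.004 8 [-0.005  0.011] [-0.032  0.053]
0.0 4 [-0.007  0.011] [0.045 0.053]
term 65 [[-26.0, 27.0], [-15.0, 40.0], [27.0, 52.0]] 0.12202497633576215
term 67 [[-30.0, -48.0], [-15.0, -37.0], [31.0, -22.0]] 0.12202497633576215
```

View pics/s1.png

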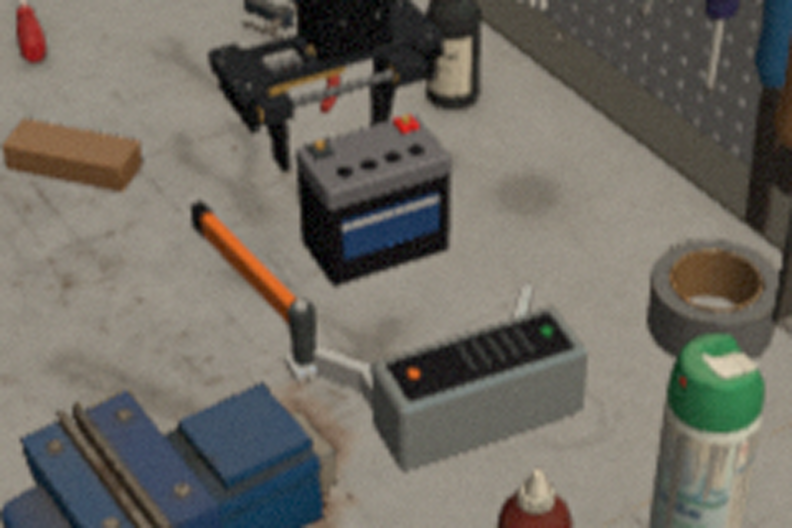

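The fingers are down behind the battery, with the body just above the terminals, which sit near the pushed face. Next I'll go a little lower, close the gap slowly and watch the force.

servo_tool([
  [[0,0,0.003],0,0.087],
  [[0.008,0,0],0,0.087],
  [[0.008,0,0],0,0.087],
  [[0.007,0,0],0,0.087],
  [[0.004,0,0],0,0.087],
  [[0.003,0,0],0,0.087],
  [[0,0,0],0,0.087],
])

```text
time_s: 4.48
ee_pos: [0.6608, 0.2363, 0.0548]
ee_rot: [-3.142, 0.0, -1.706]
force: [0.7, -0.3, 0.2]
finger_gap: 0.0872
finger_force: 0.0
```

servo_tool([
  [[0.002,0,0],0,0.087],
  [[0.002,0,0],0,0.087],
  [[0,0,0],0,0.087],
])

```text
time_s: 4.73
ee_pos: [0.6602, 0.2331, 0.0545]
ee_rot: [3.141, -0.0, -1.706]
force: [-0.2, -0.2, -0.8]
finger_gap: 0.0871
finger_force: 0.0
```

```bash
cat >> h.py <<'E'
def tilt(c,a,n='side'):
    """plane of the lid seen ahead of the gripper; c,a: guessed battery centre (m), yaw deg"""
    p,d=bot.capture(n); w=cloud(n,d,cam(n)); a=np.radians(a)
    ax=np.array([np.cos(a),np.sin(a)]);ay=np.array([-ax[1],ax[0]])
    r=w[...,:2]-np.array(c); x=r@ax; y=r@ay
    m=(d>0)&(x>-.004)&(x<.03)&(abs(y)<.05)&(w[...,2]>.085)&(w[...,2]<.13)
    A=np.c_[x[m],y[m],np.ones(m.sum())];z=w[...,2][m]
    for _ in range(3):
        s=np.linalg.lstsq(A,z,rcond=None)[0];k=abs(A@s-z)<.006;A,z=A[k],z[k]
    print('lid',len(z),'slope x,y',np.round(s[:2],3),'z',round(s[2],4))
    return p,d,w
E
python3 - <<'E'
from h import *
print(bot.get_obs()['ee_pos'])
tilt((.6538,.1833),-97.7);tilt((.6538,.1833),-97.7)
z=np.load('side0.npz')
p,d,w=tilt((.6538,.1833),-97.7,'top')
E
```

```text
[0.66020442 0.23313461 0.05449996]
lid 277 slope x,y [-0.005  0.004] z 0.1066
lid 272 slope x,y [0.001 0.001] z 0.1063
lid 600 slope x,y [ 0.003 -0.001] z 0.1063
```

servo_tool([
  [[0.003,0,0],0,0.087],
  [[0.003,0,0],0,0.087],
  [[0.003,0,0],0,0.087],
  [[0.003,0,0],0,0.087],
  [[0.003,0,0],0,0.087],
  [[0.003,0,0],0,0.087],
])

```text
time_s: 5.38
ee_pos: [0.6581, 0.2157, 0.0546]
ee_rot: [-3.141, 0.001, -1.705]
force: [0.7, 3.1, -0.5]
finger_gap: 0.0871
finger_force: 1.7
```

Run:
```python
from h import *
o=bot.get_obs();print(o['ee_pos'],o['force'])
p,d,w=tilt((.652,.172),-97.7);p,d,w=tilt((.652,.172),-97.7,'top')
# front (dock-side) edge and side edges of lid from top
report('top',d)
```

```text
[0.65805307 0.21566488 0.05462752] [ 0.68615277  3.05603716 -0.47282611]
lid 272 slope x,y [0.008 0.006] z 0.1062
lid 601 slope x,y [0.015 0.01 ] z 0.1061
batt 882 (array([650.8, 160.3]), array([ 49. , 111.8]), 81.9) [0.6503 0.1587 0.1059] [0.593 0.129 0.098] [0.707 0.188 0.112]
housing 1409 (array([605.2, -39.5]), array([ 57.2, 158.2]), 80.1) [ 0.6024 -0.0386  0.0733] [ 0.524 -0.078  0.06 ] [0.686 0.    0.08 ]
railU 127 (array([690.2,  17.1]), array([73.3, 19.2]), 59.1) [0.6896 0.0204 0.0264] [ 0.674 -0.017  0.016] [0.717 0.046 0.036]
railL 93 (array([542.3,  38.8]), array([18.5, 70. ]), 7.7) [0.5444 0.0385 0.0266] [0.528 0.004 0.019] [0.552 0.072 0.035]
bar 336 (array([521.6, 169.1]), array([ 16.7, 176.9]), 1.8) [0.5222 0.1664 0.0632] [0.516 0.081 0.053] [0.532 0.257 0.075]
block 251 (array([462.3, 467.3]), array([41.8, 43. ]), 39.1) [0.4616 0.4696 0.0308] [0.436 0.452 0.022] [0.491 0.495 0.039]
glue 379 (array([ 530.3, -204.1]), array([46.9, 48.8]), 1.7) [ 0.53   -0.2     0.1003] [ 0.507 -0.228  0.053] [ 0.554 -0.18   0.139]
spray 855 (array([ 660.3, -226.7]), array([61.7, 62.3]), 2.0) [ 0.6556 -0.2198  0.178 ] [ 0.629 -0.257  0.051] [ 0.692 -0.195  0.196]
vise 4518 (array([346.8, -55.4]), array([223.4, 159.2]), 1.6) [ 0.3319 -0.0423  0.1164] [ 0.234 -0.136  0.02 ] [0.459 0.023 0.143]
```

Contact: 3 N, and the battery slides upright (tilt about 0.01). It is about 149 mm short, 9.8 mm off sideways and 2° off. I'll keep pushing with a slight sideways and turn correction.

servo_tool([
  [[0.003,0.0003,0],0.1,0.087],
  [[0.004,0.0004,0],0.15,0.087],
  [[0.004,0.0004,0],0.15,0.087],
  [[0.004,0.0004,0],0.15,0.087],
  [[0.004,0.0004,0],0.15,0.087],
  [[0.004,0.0004,0],0.15,0.087],
  [[0.004,0.0004,0],0.15,0.087],
  [[0.004,0.0004,0],0.15,0.087],
  [[0.004,0.0004,0],0.15,0.087],
  [[0.004,0.0004,0],0.15,0.087],
  [[0.003,0.0003,0],0.15,0.087],
  [[0.002,0.0002,0],0.15,0.087],
  [[0.001,0.0001,0],0,0.087],
])

```text
time_s: 6.57
ee_pos: [0.6467, 0.1713, 0.0546]
ee_rot: [3.142, 0.0, -1.737]
force: [0.8, 3.6, 0.1]
finger_gap: 0.0876
finger_force: 1.8
```

```bash
cat >> h.py <<'E'
D0=np.array([.6164,.0247]);DA=np.radians(-100)
DX=np.array([np.cos(DA),np.sin(DA)]);DY=np.array([-DX[1],DX[0]])
def dock(xy): r=np.asarray(xy)-D0; return np.round(np.array([r@DX,r@DY])*1000,1)
def batt(guess,d=None):
    """battery centre/yaw from the lid's dock-side part in the top view; guess world xy"""
    if d is None: p,d=bot.capture('top')
    w=cloud('top',d,cam('top')); r=w[...,:2]-np.array(guess)
    x=r@DX;y=r@DY
    m=(d>0)&(x>-.001)&(x<.05)&(abs(y)<.075)&(w[...,2]>.098)&(w[...,2]<.115)
    c,s,a=cv2.minAreaRect((w[m][:,:2]*1000).astype(np.float32))
    if s[0]>s[1]: a+=90; s=s[::-1]   # a: direction of short side
    a=a%180-180; ax=np.array([np.cos(np.radians(a)),np.sin(np.radians(a))])
    ctr=(np.array(c)+(s[0]/2-33.95)*ax)/1000
    print('batt world',np.round(ctr,4),'dock mm',dock(ctr),'yaw err',round(a+100,2),'size',np.round(s,1))
    return ctr
E
python3 - <<'E'
from h import *
o=bot.get_obs();print(o['ee_pos'],o['force'],'tcp dock',dock(o['ee_pos'][:2]),np.degrees(o['ee_rot'][2]))
c=o['ee_pos'][:2]+.0455*DX
c=batt(c);tilt(c,-99);
E
```

```text
[0.6467022  0.17129929 0.05462556] [0.81133958 3.59085157 0.07301172] tcp dock [-149.6    4.4] -99.49540583565074
batt world [0.6407 0.1261] dock mm [-104.1    6.3] yaw err 0.15 size [ 35.  114.3]
lid 301 slope x,y [ 0.004 -0.003] z 0.1064
```

servo_tool([
  [[0.003,0.0003,0],0.1,0.087],
  [[0.004,0.0004,0],0.1,0.087],
  [[0.004,0.0004,0],0.1,0.087],
  [[0.004,0.0004,0],0.1,0.087],
  [[0.004,0.0004,0],0.1,0.087],
  [[0.004,0.0004,0],0,0.087],
  [[0.004,0.0004,0],0,0.087],
  [[0.004,0.0004,0],0,0.087],
  [[0.004,0.0004,0],0,0.087],
  [[0.004,0.0004,0],0,0.087],
  [[0.004,0.0004,0],0,0.087],
  [[0.004,0.0004,0],0,0.087],
  [[0.003,0.0003,0],0,0.087],
  [[0.002,0.0002,0],0,0.087],
  [[0.001,0.0001,0],0,0.087],
])

```text
time_s: 7.92
ee_pos: [0.6324, 0.12, 0.0546]
ee_rot: [-3.142, 0.0, -1.745]
force: [0.5, 4.0, 0.6]
finger_gap: 0.0867
finger_force: 2.1
```

Run:
```python
from h import *
o=bot.get_obs();print(o['ee_pos'],o['force'],'tcp dock',dock(o['ee_pos'][:2]),np.degrees(o['ee_rot'][2]))
c=o['ee_pos'][:2]+.0455*DX
c=batt(c);batt(c);tilt(c,-100);
```

```text
[0.63241293 0.12000655 0.05462157] [0.51335904 4.02049309 0.61433818] tcp dock [-96.6  -0.8] -99.98320705033007
batt world [0.626  0.0752] dock mm [-51.4   0.7] yaw err -0.02 size [ 34.6 114.5]
batt world [0.6258 0.0753] dock mm [-51.5   0.5] yaw err 0.0 size [ 34.9 114.1]
lid 329 slope x,y [0.014 0.   ] z 0.106
```

servo_tool([
  [[0.003,0,0],0,0.087],
  [[0.004,0,0],0,0.087],
  [[0.004,0,0],0,0.087],
  [[0.004,0,0],0,0.087],
  [[0.004,0,0],0,0.087],
  [[0.004,0,0],0,0.087],
  [[0.004,0,0],0,0.087],
  [[0.004,0,0],0,0.087],
  [[0.004,0,0],0,0.087],
  [[0.004,0,0],0,0.087],
  [[0.003,0,0],0,0.087],
  [[0.002,0,0],0,0.087],
  [[0,0,0],0,0.087],
])

```text
time_s: 9.15
ee_pos: [0.6246, 0.0762, 0.0545]
ee_rot: [3.141, -0.001, -1.745]
force: [0.2, 1.4, 1.6]
finger_gap: 0.0871
finger_force: 1.0
```

Run:
```python
from h import *
o=bot.get_obs();print(o['ee_pos'],o['force'],'tcp dock',dock(o['ee_pos'][:2]),np.degrees(o['ee_rot'][2]))
c=o['ee_pos'][:2]+.0455*DX
c=batt(c);batt(c);tilt(c,-100);
```

```text
[0.62464813 0.07623995 0.05451842] [0.23991436 1.36788038 1.63280388] tcp dock [-52.2  -0.8] -99.98331121915042
batt world [0.6181 0.0316] dock mm [-7.1  0.5] yaw err 0.01 size [ 34.6 114.2]
batt world [0.6182 0.0316] dock mm [-7.1  0.5] yaw err 0.23 size [ 34.8 114.4]
lid 342 slope x,y [-0.003  0.001] z 0.1063
```

Good: 7 mm to go. Single small steps now, until the force shows the back stop.

servo_tool([
  [[0.002,0,0],0,0.087],
  [[0.002,0,0],0,0.087],
  [[0.001,0,0],0,0.087],
  [[0,0,0],0,0.087],
])

```text
time_s: 9.63
ee_pos: [0.6236, 0.0719, 0.0542]
ee_rot: [3.141, -0.0, -1.745]
force: [1.1, 2.5, -0.0]
finger_gap: 0.0868
finger_force: 1.4
```

servo_tool([
  [[0.001,0,0],0,0.087],
  [[0.001,0,0],0,0.087],
  [[0,0,0],0,0.087],
])

```text
time_s: 9.88
ee_pos: [0.6233, 0.0699, 0.0543]
ee_rot: [3.141, -0.0, -1.745]
force: [0.4, 2.5, -1.7]
finger_gap: 0.0866
finger_force: 1.4
```

Run:
```python
from h import *
o=bot.get_obs();print(o['ee_pos'],o['force'],'tcp dock',dock(o['ee_pos'][:2]),np.degrees(o['ee_rot'][2]))
c=o['ee_pos'][:2]+.0455*DX
c=batt(c);batt(c);tilt(c,-100);
```

```text
[0.62333115 0.06986161 0.05427702] [ 0.40889615  2.45486252 -1.73711542] tcp dock [-45.7  -1. ] -99.97683168818287
batt world [0.617  0.0254] dock mm [-0.7  0.4] yaw err 0.19 size [ 34.3 113.7]
batt world [0.6168 0.0254] dock mm [-0.7  0.3] yaw err 0.21 size [ 34.8 113. ]
lid 354 slope x,y [0.006 0.007] z 0.1062
```

servo_tool([
  [[0.001,0,0],0,0.087],
  [[0,0,0],0,0.087],
])

```text
time_s: 10.2
ee_pos: [0.6233, 0.0697, 0.0543]
ee_rot: [3.141, 0.001, -1.745]
force: [0.1, 4.9, -1.7]
finger_gap: 0.0874
finger_force: 2.5
```

servo_tool([
  [[0.001,0,0],0,0.087],
  [[0,0,0],0,0.087],
])

```text
time_s: 10.37
ee_pos: [0.6232, 0.0696, 0.0544]
ee_rot: [-3.142, 0.002, -1.744]
force: [-0.4, 9.3, -1.1]
finger_gap: 0.0871
finger_force: 3.9
```

servo_tool([
  [[0.001,0,0],0,0.087],
  [[0,0,0],0,0.087],
])

```text
time_s: 10.53
ee_pos: [0.6232, 0.0695, 0.0545]
ee_rot: [-3.141, 0.003, -1.743]
force: [-0.8, 11.8, -1.8]
finger_gap: 0.087
finger_force: 5.3
```

The battery is home against the back stop (force rises, no further motion). Next: retract, verify, rise, close the fingers and go round to the outer side of the bar.

servo_tool([
  [[-0.004,0,0],0,0.087],
  [[-0.006,0,0],0,0.087],
  [[-0.01,0,0],0,0.087],
  [[-0.02,0,0],0,0.087],
  [[-0.02,0,0],0,0.087],
  [[-0.02,0,0],0,0.087],
  [[-0.02,0,0],0,0.087],
  [[-0.02,0,0],0,0.087],
  [[-0.02,0,-0.01],0,0.08],
  [[-0.01,0,-0.015],0,0.05],
  [[0,0,-0.02],0,0.02],
  [[0,0,-0.02],0,0],
  [[0,0,0],0,0],
  [[0,0,0],0,0],
])

```text
time_s: 11.7
ee_pos: [0.6498, 0.216, 0.1209]
ee_rot: [-3.139, 0.002, -1.744]
force: [-0.0, 0.1, 0.0]
finger_gap: 0.0548
finger_force: 0.0
```

Run:
```python
from h import *
o=bot.get_obs();print(o['ee_pos'],o['force'],o['finger_gap'],np.degrees(o['ee_rot'][2]))
c=batt((.6164,.0247));tilt(c,-100)
p,d=bot.capture('top')
w=cloud('top',d,cam('top'));hsv=cv2.cvtColor(p,cv2.COLOR_RGB2HSV)
m=(hsv[...,1]>150)&(hsv[...,0]<20)&(d>0)&(w[...,2]>.03)&(w[...,2]<.08);m[:,:210]=0;m[:255]=0;m[285:]=0;m[:,305:]=0
q=w[m];print('orange',rect(q),np.round(q.min(0),3),np.round(q.max(0),3),np.median(q,0))
q=measure('top',(285,255,305,280),.052,.075,d);print('post',rect(q))
print('hinge pred',D0-.048*DX-.102*DY)
```

```text
[0.64976376 0.21599191 0.12094135] [-0.00522335  0.09538428  0.01017146] 0.054788651644545376 -99.94857692091382
batt world [0.6172 0.0253] dock mm [-0.8  0.6] yaw err 0.16 size [ 34.2 113.6]
lid 354 slope x,y [-0.003 -0.001] z 0.1063
orange (array([524.3, 168.8]), array([  7.3, 138. ]), 1.5) [0.519 0.1   0.052] [0.53  0.238 0.071] [0.52432679 0.17031397 0.06266787]
post (array([523.8,  95.1]), array([16.7, 28.9]), 1.7)
hinge pred [0.52428472 0.08968289]
```

Battery confirmed home and upright: (-0.8, +0.6) mm, 0.2°.

servo_tool([
  [[0.0037,0.017,0],0,0],
  [[0.0037,0.017,0],0,0],
  [[0.0037,0.017,0],0,0],
  [[0.0037,0.017,0],0,0],
  [[0.0037,0.017,0],0,0],
  [[0.0037,0.017,0],0,0],
  [[0.0037,0.017,0],0,0],
  [[0.0037,0.017,0],0,0],
  [[0.0037,0.017,0],0,0],
  [[0.0037,0.017,0],0,0],
  [[0,0,0],0,0],
])

```text
time_s: 12.77
ee_pos: [0.4719, 0.2066, 0.1185]
ee_rot: [3.138, -0.003, -1.744]
force: [-1.4, -0.4, 0.4]
finger_gap: 0.0002
finger_force: 0.0
```

servo_tool([
  [[0,0,0],-7,0],
  [[0,0,0],-7,0],
  [[0,0,0],-7,0],
  [[0,0,0],-7,0],
  [[0,0,0],-7,0],
  [[0,0,0],-7,0],
  [[0,0,0],-7,0],
  [[0,0,0],-7,0],
  [[0,0,0],-7,0],
  [[0,0,0],-7,0],
  [[0,0,0],-7,0],
  [[0,0,0],-7,0],
  [[0,0,0],-7,0],
  [[0,0,0],-7,0],
  [[0,0,0],-3.5,0],
  [[0,0,0],0,0],
  [[0,0,0],0,0],
])

```text
time_s: 14.18
ee_pos: [0.4755, 0.2077, 0.119]
ee_rot: [3.141, 0.001, 0.025]
force: [0.0, -0.3, -0.2]
finger_gap: 0.0004
finger_force: 0.0
```

servo_tool([
  [[0,0,0.01],0,0],
  [[0,0,0.015],0,0],
  [[0,0,0.015],0,0],
  [[0,0,0.015],0,0],
  [[0,0,0.006],0,0],
  [[0.008,0,0],0,0],
  [[0.008,0,0],0,0],
  [[0.006,0,0],0,0],
  [[0.004,0,0],0,0],
  [[0.003,0,0],0,0],
  [[0,0,0],0,0],
])

```text
time_s: 15.1
ee_pos: [0.5053, 0.2089, 0.059]
ee_rot: [-3.141, -0.001, 0.026]
force: [-0.6, 0.3, -0.4]
finger_gap: 0.0006
finger_force: 0.0
```

servo_tool([
  [[0.006,-0.0006,0],3,0],
  [[0.0105,-0.0009,0],5,0],
  [[0.0105,-0.0009,0],5,0],
  [[0.0105,-0.0009,0],5,0],
  [[0.0105,-0.0009,0],5,0],
  [[0.0105,-0.0009,0],5,0],
  [[0.0105,-0.0009,0],5,0],
  [[0,0,0],0,0],
])

```text
time_s: 15.77
ee_pos: [0.5733, 0.1992, 0.0588]
ee_rot: [-3.141, -0.001, -0.552]
force: [0.4, 0.5, -0.5]
finger_gap: 0.0003
finger_force: 0.0
```

Run:
```python
from h import *
o=bot.get_obs();t=o['ee_pos'];print(t,o['force'],np.degrees(o['ee_rot'][2]))
H=np.array([.5243,.0897]);y=o['ee_rot'][2];p=np.array([np.cos(y),np.sin(y)]);u=np.array([-p[1],p[0]])
r=t[:2]-H;print('along push',r@p,'along bar',r@u)
im,d=bot.capture('top');w=cloud('top',d,cam('top'));hsv=cv2.cvtColor(im,cv2.COLOR_RGB2HSV)
m=(hsv[...,1]>150)&(hsv[...,0]<20)&(d>0)&(w[...,2]>.045)&(w[...,2]<.08);m[:,:210]=0;m[:195]=0;m[285:]=0;m[:,315:]=0
q=w[m];print('orange',len(q),rect(q),np.median(q,0))
im,d=bot.capture('side');cv2.imwrite('pics/s2.png',cv2.resize(im[140:340,200:440,::-1],(720,600),interpolation=cv2.INTER_CUBIC))
```

```text
[0.57331858 0.19924452 0.05878903] [ 0.35138644  0.4872227  -0.53678281] -31.614734105706876
along push -0.01567994106530893 along bar 0.11898303594869084
orange 48 (array([552.7, 132.5]), array([81.5,  8.6]), 58.0) [0.53907121 0.10997922 0.06277047]
```

View pics/s2.png

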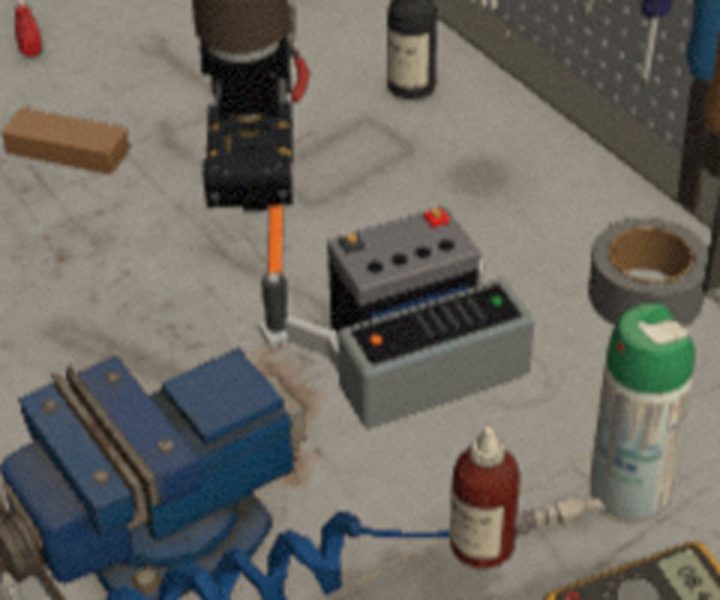

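The bar is swinging with the gripper (its direction is now 58°), the battery stands in the dock, and the bystanders haven't moved. I'll continue the arc, slowing before the stop.

servo_tool([
  [[0.0063,-0.0006,0],3,0],
  [[0.0105,-0.0009,0],5,0],
  [[0.0105,-0.0009,0],5,0],
  [[0.0105,-0.0009,0],5,0],
  [[0.0105,-0.0009,0],5,0],
  [[0.0105,-0.0009,0],5,0],
  [[0.0105,-0.0009,0],5,0],
  [[0.0105,-0.0009,0],5,0],
  [[0.0105,-0.0009,0],5,0],
  [[0.0105,-0.0009,0],5,0],
  [[0.0105,-0.0009,0],5,0],
  [[0.0063,-0.0006,0],3,0],
  [[0.0063,-0.0006,0],3,0],
  [[0.0042,-0.0004,0],2,0],
  [[0.0042,-0.0004,0],2,0],
  [[0,0,0],0,0],
])

```text
time_s: 17.2
ee_pos: [0.6423, 0.095, 0.0587]
ee_rot: [3.141, -0.0, -1.648]
force: [-0.0, -0.0, -0.0]
finger_gap: 0.0003
finger_force: 0.0
```

```bash
cat > b.py <<'E'
from h import *
o=bot.get_obs();t=o['ee_pos'];print(t,o['force'],np.degrees(o['ee_rot'][2]))
H=np.array([.5243,.0897]);y=o['ee_rot'][2];p=np.array([np.cos(y),np.sin(y)]);u=np.array([-p[1],p[0]])
r=t[:2]-H;print('along push',r@p,'along bar',r@u)
for n in('top','side'):
    im,d=bot.capture(n);w=cloud(n,d,cam(n));hsv=cv2.cvtColor(im,cv2.COLOR_RGB2HSV)
    x=(w[...,:2]-D0)@DX;yy=(w[...,:2]-D0)@DY
    m=(hsv[...,1]>140)&(hsv[...,0]<20)&(d>0)&(w[...,2]>.054)&(w[...,2]<.07)&(x>-.2)&(x<-.035)&(abs(yy)<.12)
    q=w[m];
    if len(q)>5:
        l=cv2.fitLine((q[:,:2]*1000).astype(np.float32),cv2.DIST_HUBER,0,.01,.01).ravel();print(n,'bar',len(q),'angle deg over shut',round((np.degrees(np.arctan2(l[1],l[0]))+10+90)%180-90,2),'dock',dock(l[2:4]/1000),dock(q[:,:2].max(0)))
E
python3 b.py
```

```text
[0.64231428 0.09502852 0.05870672] [-0.0150302  -0.02653869 -0.02115456] -94.42773230116696
along push -0.014423513903888182 along bar 0.1172506982270673
top bar 29 angle deg over shut 8.06 dock [-53.7 -55.3] [-64.5 -16.8]
side bar 71 angle deg over shut 7.64 dock [-45.2 -70.2] [-58.5 -48.9]
```

servo_tool([
  [[0.003,0,0],1.4,0],
  [[0.003,0,0],1.4,0],
  [[0.003,0,0],1.4,0],
  [[0.002,0,0],1.4,0],
  [[0,0,0],0,0],
])

```text
time_s: 17.72
ee_pos: [0.6422, 0.0854, 0.0587]
ee_rot: [-3.14, 0.002, -1.749]
force: [-0.7, 3.4, -0.4]
finger_gap: 0.0003
finger_force: 2.1
```

servo_tool([
  [[0.001,0,0],0,0],
  [[0.001,0,0],0,0],
  [[0,0,0],0,0],
])

```text
time_s: 17.97
ee_pos: [0.6422, 0.0852, 0.0587]
ee_rot: [-3.139, 0.004, -1.747]
force: [-0.9, 9.5, -1.1]
finger_gap: 0.0004
finger_force: 4.6
```

```bash
python3 b.py
```

```text
[0.64221571 0.08522547 0.05869708] [-0.86992899  9.53264568 -1.09058933] -100.0891437221754
along push -0.01625116147480659 along bar 0.11687615242694406
top bar 28 angle deg over shut 4.17 dock [-49.3 -62.9] [-63.9 -18.3]
side bar 70 angle deg over shut 2.09 dock [-42.4 -70.5] [-54.8 -51.5]
```

The force rises to 9.5 N with no motion, so the bar is on its stop. I'll retract and verify.

servo_tool([
  [[-0.004,0,0],0,0],
  [[-0.008,0,0],0,0],
  [[-0.015,0,0],0,0],
  [[-0.02,0,0],0,0],
  [[-0.02,0,0],0,0],
  [[-0.02,0,0],0,0],
  [[-0.02,0,-0.02],0,0],
  [[-0.01,0,-0.03],0,0],
  [[0,0,-0.03],0,0],
  [[0,0,0],0,0],
  [[0,0,0],0,0],
])

```text
time_s: 18.98
ee_pos: [0.6631, 0.1994, 0.1411]
ee_rot: [-3.138, 0.003, -1.746]
force: [-1.1, 0.2, -0.5]
finger_gap: 0.0004
finger_force: 0.0
```

```bash
python3 b.py
python3 - <<'E'
from h import *
c=batt((.6164,.0247));tilt(c,-100)
p,d=bot.capture('top');cv2.imwrite('pics/t3.png',cv2.resize(p[150:310,110:430,::-1],(800,400),interpolation=cv2.INTER_CUBIC))
E
```

```text
[0.66311977 0.19935895 0.14111209] [-1.07015293  0.15246904 -0.50896273] -100.01732528207904
along push -0.13213436219692176 along bar 0.11762875361696001
top bar 243 angle deg over shut 0.04 dock [-48.  -19.7] [-78.   60.1]
side bar 69 angle deg over shut 4.36 dock [-42.7 -70.8] [-54.1 -51.3]
batt world [0.617  0.0254] dock mm [-0.8  0.5] yaw err 0.26 size [ 34.3 113.6]
lid 346 slope x,y [0.009 0.003] z 0.1061
```

View pics/t3.png

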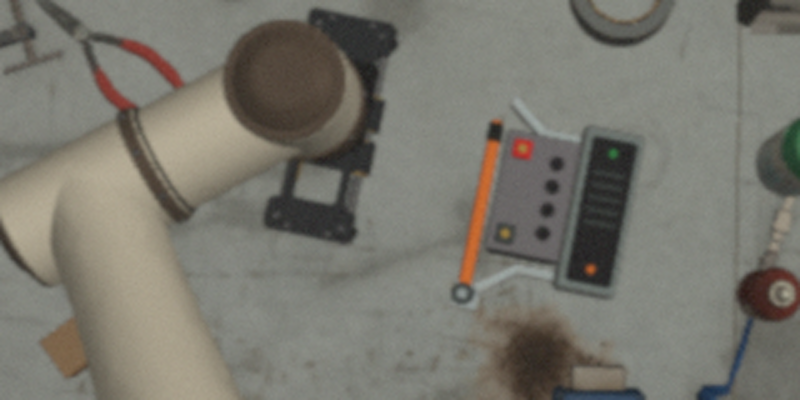

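The bar is shut across the mouth (0.04° from shut), running from the hinge (462,293) to the tip (495,130). The battery is home behind it and the gripper is clear.

```bash
python3 -c "
from bench import bot
print(bot.hand_in())"
```

```text
the job is handed in; nothing more can be done
None
```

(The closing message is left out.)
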